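Load a sand-picture bottle and slide its cradle up the sloped rest

ROBOT

A 7-joint arm with a two-finger parallel gripper is mounted at the origin on the work surface. World frame = base frame: x ahead of the robot, y to its left, z up, the work surface at z = 0. Lengths are in m, angles in rad, forces in N, time in s.
With the tool pointing down it reaches from about 0.35 to 0.775 m from the base axis. Payload 3.1 kg.
Tool frame: the origin (TCP) lies at the very end of the fingers, on their centre line; the grasp point (between the pads) lies 19 mm behind it; z points along the fingers, y is the line along which they close (so a half turn about z gives the same grasp; the last joint's range is limited). The gripper opens to 85 mm and grips with 20 to 120 N. Pads are 22 mm wide; open, the fingers measure 114 mm over their backs; the gripper's body (76 mm by 85 mm) begins 54 mm behind the grasp point. The pads swing forward as they close: fully open they stand 13 mm farther back than shut.
Start: joints at [-1.34, 0.311, 0.014, 1.512, -0.004, 1.319, -0.027], TCP at [0.148, 0.53, 0.231] pointing down, gripper open.
Joint ranges: [-2.7, 2.7], [-0.3, 1.91], [-1.27, 1.3], [0.12, 2.57], [-1.44, 4.58], [0.2, 2.03], [-3.05, 3.05]. Speed limits (rad/s): [2.79, 2.79, 3.14, 3.14, 3.14, 3.14, 3.14].

INTERFACE

Orientations are given as a 3x3 rotation matrix whose columns are the frame's x, y, z axes.
In Python, from rig import env gives the robot as it stands. The module is installed in compiled form; this text tells all that it offers.
- The arm moves only by the tool jog_arm, never from a script. Its argument "series" is a list that holds one entry, the list of rows, each a list of 4 numbers: the shift along the tool's x, y, z in units of 25 mm (1.0 is 25 mm), then the turn about the tool's z in units of 5 degrees (1.0 is 5 degrees). A call has exactly 8 rows; each row shifts and turns the commanded pose from where the row before left it, along the tool's axes as they then stand; what a row does not reach is not made up. A row lasts 1/8 s, in which the tool goes at most 62.5 mm and 10.7 degrees, less where a joint would pass 70% of its speed; a pose out of reach is approached as far as the arm can. A call is refused whole if a number of a shift passes 1 or a number of a turn 1, either way. A call with a gripper value outside its range is refused whole. "jaw" is the closure, from 0 (fully open) to 1 (shut), set as the call begins (left out, the last holds). The fingers move at their own pace and stop on an object; "newtons" is the grip in N (left out, the last holds). Time passes only in rows, so rows that do not move let the fingers close, or fill a call up. It gives the time, the measured TCP pose, the force, the opening and the grip force at its end, in the units of the state.
- env.read_state(): the state, without advancing time (a new reading comes with each control period).
- env.grab_frame(name): name is "scene" or "top"; returns a dict with "image" (480x640x3 uint8, blue, green, red), "z_map" (480x640 float32, m along the optical axis (not along the pixel's ray), 0 where there is no reading), "fx", "fy", "cx", "cy" (pixels), "pose" (4x4, takes a point from camera to world coordinates). Camera axes: x right, y down, z forward; pixel columns grow to the right and rows downward; lengths in m; the calibration is good to about 2 mm. A picture is of the moment at which its call begins.
- env.sign_off(): hands the job in; it is judged then, once.
The state is a dict: "time_s": time; "joints": joint angles; "joint_vel": joint speeds; "effort": joint torques, N m; "eef_pos": TCP position; "orientation": TCP orientation; "force": force on the tool from outside, world axes, zero at the start; "ft_torque": the same for the moment, N m; "grip_width": finger opening in m; "gripper_force": force on a finger pad.
Only numpy, scipy, OpenCV 4.12 (cv2) and the standard library are available. Lean on these libraries where they do the work, as an engineer would, in place of code of your own. Each camera call takes 0.05 s, during which the arm holds its last target. There are 200 camera calls.

TASK

Stand the bottle filled with blue sand upright in the square pocket of the wooden cradle. Then, without lifting the cradle off the slope, slide it up between the rails until it presses the orange sprung pad at the top firmly (about 8 to 12 N more than the sliding took, held for a moment, never more than 18 N on the pad), ease off and leave the cradle resting against the pad with the bottle standing in it. Do not disturb the other bottles, the funnel or the yellow-capped jar.

Things in the scene. Friction and masses are not known exactly. Their poses are not given: they have to be found in the camera images.
- bottle_blue: the blue one: blue, cream and light-blue bands. sand-picture bottle: foot and body 56 mm diameter up to 55 mm high, tapering to a straight 20 mm glass neck between 105 and 148 mm, 22 mm cork on top, 160 mm high in all, about 0.25 kg; origin at the centre of its underside, z up its axis
- bottle_red: bystander in red and orange. Like the blue one: sand-picture bottle: foot and body 56 mm diameter up to 55 mm high, tapering to a straight 20 mm glass neck between 105 and 148 mm, 22 mm cork on top, 160 mm high in all, about 0.25 kg; origin at the centre of its underside, z up its axis
- bottle_green: bystander in green, yellow and red. Like the blue one: sand-picture bottle: foot and body 56 mm diameter up to 55 mm high, tapering to a straight 20 mm glass neck between 105 and 148 mm, 22 mm cork on top, 160 mm high in all, about 0.25 kg; origin at the centre of its underside, z up its axis
- cradle: loose wooden sled on the ramp, 0.4-0.65 kg: base 150 (x) x 94 (y) x 10 mm; square pocket at the uphill end, inner 64 x 64 mm, 6 mm walls, rim 32 mm above the underside; blue push post at the downhill end, 20 (x) x 36 (y) mm, top 40 mm above the underside, 49 mm clear of the pocket. Origin: centre of the underside, x uphill, z normal to the deck. Slides with a drag of some N, stays where left
- cradle_pocket (a point): centre of the pocket's floor, 37 mm uphill of the cradle's origin and 10 mm above its underside
- cradle_push (a point): middle of the downhill face of the blue push post, 75 mm downhill of the cradle's origin, 25 mm above the underside; push here along the cradle's +x. A finger also rubs down on this face, so about a third to a half of the added push is lost in extra drag before it reaches the pad
- ramp: fixed wooden sloped rest, 360 mm long and 130 mm wide, deck rising at 8 degrees; side rails 18 mm high with 106 mm between them (6 mm side play for the cradle). Origin: on the deck's upper surface, middle of its low end, 22 mm above the table; x points uphill along the deck, z normal to it
- stop: fixed dark head board across the ramp top, its downhill face 345 mm up the deck; this origin and these axes are the same as the ramp's. On rods it carries a plate with an orange sprung pad (64 mm wide, 4-30 mm above the deck). The pad's face stands 273 to 313 mm up the deck, set anew each time and not measured. It yields 10 mm: 0.6 N at first, 0.7 N per mm more, 7.5 N at the end, then solid
- funnel: bystander: steel funnel standing on its 90 mm mouth, 85 mm high; origin at the centre of its underside
- jar: bystander: closed glass jar with yellow cap, 64 mm diameter, 75 mm high; origin at the centre of its underside
There are look-alikes about, which are no part of the job. What is meant by the bottle_blue is not black, and is the larger of those in its own colour.

How it is judged:
On the way, in this order (a step that is already met when the one before it is completed fails the run):
1. the blue bottle stands in the cradle's pocket, let go, with the cradle still low on the ramp (horizontal distance between bottle_blue and cradle_pocket below 0.012 m and z of bottle_blue in the frame of cradle below 0.018 m and angle between bottle_blue's own z axis and vertical below 0.3 rad and contact force between the fingers and bottle_blue below 0.1 N and distance of cradle from where it was at the start of the episode below 0.04 m), for 0.2 s.
2. the loaded cradle is pressed against the sprung pad with more than 2.5 N (horizontal distance between bottle_blue and cradle_pocket below 0.012 m and z of bottle_blue in the frame of cradle below 0.018 m and angle between bottle_blue's own z axis and vertical below 0.3 rad and contact force between cradle and stop above 2.5 N), for 0.2 s.
At the end, for the whole second after the job is handed in: the blue bottle stands in the pocket (within 12 mm of its centre, underside on the pocket floor within 8 mm, leaning less than 0.30 rad from vertical), and the cradle lies on the ramp deck (within 6 mm), at rest and still touching the sprung pad (more than 0.1 N) (horizontal distance between bottle_blue and cradle_pocket below 0.012 m and z of bottle_blue in the frame of cradle below 0.018 m and angle between bottle_blue's own z axis and vertical below 0.3 rad and contact force between cradle and stop above 0.1 N and z of cradle in the frame of ramp below 0.006 m and linear speed of cradle below 0.01 m/s and linear speed of bottle_blue below 0.02 m/s).
It fails at once if the cradle presses on the stop with more than 18 N (contact force between cradle and stop above 18 N).
It fails at once if the cradle is lifted more than 20 mm off the ramp deck (z of cradle in the frame of ramp above 0.02 m).
It fails at once if the blue bottle is tipped over (more than 0.7 rad) (angle between bottle_blue's own z axis and vertical above 0.7 rad).
It fails at once if another listed bottle, the funnel or the jar is moved more than 30 mm (distance of any of bottle_red, bottle_green, funnel, jar from where it was at the start of the episode above 0.03 m).
It also fails if it takes over 67 s, if anything falls off the work surface, if the arm or the gripper's body presses on something with over 40 N, if the wrist force passes 120 N, or if a joint passes its speed limit or range.

## Working session

There is one attempt and no reset: what is moved stays moved. The work goes in short steps, Python scripts to look and compute and a tool call to move; the robot and the scene stay as the last step left them, time stands still between calls to the robot, and variables do not carry over. Pictures are saved under pics/ and viewed, at most 10 in all, crops included, and the job is handed in when it is done.

Besides the shell and the picture viewer there is one more tool, called after "Call:" in YAML: its name, and indented under it one key for each argument. jog_arm: Moves the arm, as the interface text tells. Its arguments: {"type":"object","properties":{"series":{"type":"array","items":{"type":"array","items":{"type":"array","items":{"type":"number"}}}},"jaw":{"type":"number"},"newtons":{"type":"number"}},"required":["series"]}

```bash
mkdir -p pics; cat > h.py <<'E'
import numpy as np, cv2
from rig import env
def grab(n):
    return env.grab_frame(n)
def pt(f,u,v,r=2):
    z=f["z_map"][v-r:v+r+1,u-r:u+r+1]; z=np.median(z[z>0])
    p=f["pose"]@np.array([(u-f["cx"])/f["fx"]*z,(v-f["cy"])/f["fy"]*z,z,1]); return p[:3].round(4)
def cloud(f):
    v,u=np.mgrid[:480,:640]; z=f["z_map"]
    P=np.stack([(u-f["cx"])/f["fx"]*z,(v-f["cy"])/f["fy"]*z,z,np.ones_like(z)],-1)@f["pose"].T
    P=P[...,:3]; P[z==0]=np.nan; return P
def proj(f,p):
    q=np.linalg.inv(f["pose"])@np.append(p,1); return (f["fx"]*q[0]/q[2]+f["cx"]).round(1),(f["fy"]*q[1]/q[2]+f["cy"]).round(1)
E
python3 - <<'E'
from h import *
import pickle
for n in("scene","top"):
    f=grab(n); cv2.imwrite(f"pics/{n}0.png",f["image"]); pickle.dump(f,open(n+"0.pkl","wb")); print(n,f["pose"].round(3).tolist(),f["fx"])
s=env.read_state(); print({k:np.round(v,3).tolist() for k,v in s.items()})
E
```

```text
scene [[-0.791, 0.509, -0.339, 0.979], [0.611, 0.651, -0.45, 0.39], [-0.008, -0.563, -0.826, 0.946], [0.0, 0.0, 0.0, 1.0]] 583.1844035975383
top [[-0.014, -0.997, 0.071, 0.53], [-0.999, 0.016, 0.032, -0.098], [-0.034, -0.071, -0.997, 0.961], [0.0, 0.0, 0.0, 1.0]] 465.6457867177219
{'time_s': 0.1, 'joints': [-1.34, 0.312, 0.014, 1.513, -0.004, 1.319, -0.027], 'joint_vel': [-0.002, -0.001, 0.001, -0.003, -0.0, -0.0, 0.0], 'effort': [0.001, -38.085, 0.147, -23.124, 0.012, 0.008, -0.0], 'eef_pos': [0.148, 0.529, 0.23], 'orientation': [[-0.963, 0.269, -0.0], [0.269, 0.963, -0.002], [-0.0, -0.002, -1.0]], 'force': [0.35, 0.004, 0.225], 'ft_torque': [-0.014, 0.009, -0.021], 'gripper_force': 0.0, 'grip_width': 0.086}
```

View pics/scene0.png

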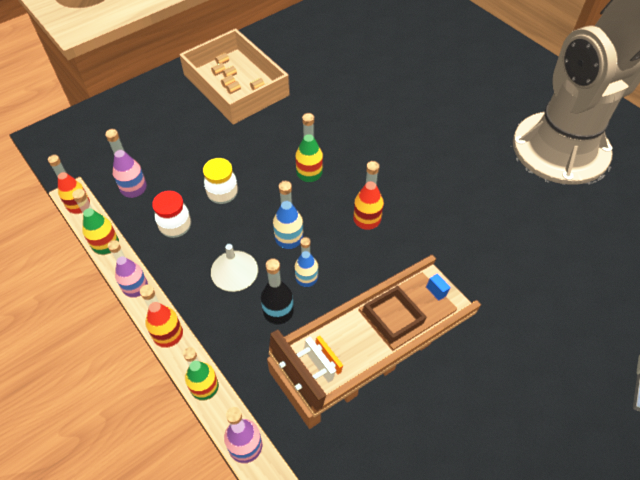

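View pics/top0.png

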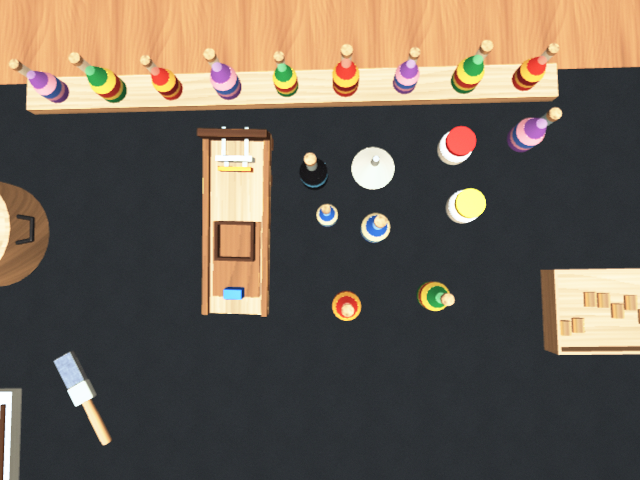

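Blue candidates in the scene image are the larger bottle at (288,225), a smaller one at (306,265), and a black one with a blue band at (277,295). In the top view they are at (376,228), (327,214) and (313,170). The larger one with blue, cream and light-blue bands fits. I'll confirm it in a crop and measure.

```bash
python3 - <<'E'
from h import *
import pickle
S=pickle.load(open("scene0.pkl","rb"));T=pickle.load(open("top0.pkl","rb"))
a=cv2.resize(S["image"][170:330,230:340],None,fx=3.5,fy=3.5,interpolation=3)
b=cv2.resize(T["image"][120:330,190:290],None,fx=2.66,fy=2.66,interpolation=3)
h=max(a.shape[0],b.shape[0]); o=np.zeros((h,a.shape[1]+b.shape[1],3),np.uint8); o[:a.shape[0],:a.shape[1]]=a;o[:b.shape[0],a.shape[1]:]=b
cv2.imwrite("pics/crop.png",o);print(o.shape)
for n,u,v in[("ramp low L",206,308),("low deck",238,306),("deckhi",238,185),("pocket floor",236,240),("post",233,293),("pad",236,169),("railL",206,200),("railL lo",206,300),("railR",267,200),("railR lo",266,300),("board",232,133),("cork",381,221)]: print(n,pt(T,u,v,1))
for n,f in(("S",S),("T",T)):
    P=cloud(f)
    for nm,c in(("blue",(.53,-.225)),("small",(.56,-.12))):
        m=(np.hypot(P[...,0]-c[0],P[...,1]-c[1])<.055)&(P[...,2]>.008)
        Q=P[m]
        for lo,hi in((.01,.055),(.055,.1),(.105,.147),(.15,.2)):
            q=Q[(Q[:,2]>lo)&(Q[:,2]<hi)]
            if len(q)>3: print(n,nm,lo,len(q),q.mean(0).round(3),q.min(0).round(3),q.max(0).round(3))
E
```

```text
(560, 651, 3)
ramp low L [0.4634 0.1633 0.0407]
low deck [0.4652 0.1039 0.021 ]
deckhi [0.7052 0.0962 0.0553]
pocket floor [0.5965 0.1012 0.0509]
post [0.4933 0.1035 0.0673]
pad [0.7296 0.0926 0.0897]
railL [0.6743 0.1561 0.0689]
railL lo [0.4792 0.163  0.0421]
railR [0.6719 0.0366 0.0696]
railR lo [0.4778 0.0438 0.0422]
board [0.7892 0.0925 0.1239]
cork [ 0.6174 -0.1743  0.1586]
S blue 0.01 199 [ 0.499 -0.265  0.033] [ 0.485 -0.276  0.01 ] [ 0.511 -0.255  0.055]
S blue 0.055 69 [ 0.498 -0.266  0.063] [ 0.488 -0.276  0.055] [ 0.51  -0.257  0.082]
S small 0.01 25 [ 0.602 -0.153  0.033] [ 0.597 -0.158  0.014] [ 0.605 -0.15   0.054]
T blue 0.01 55 [ 0.497 -0.264  0.035] [ 0.486 -0.274  0.01 ] [ 0.507 -0.257  0.053]
T blue 0.055 37 [ 0.497 -0.266  0.061] [ 0.488 -0.273  0.055] [ 0.505 -0.259  0.07 ]
T small 0.01 28 [ 0.598 -0.156  0.037] [ 0.591 -0.165  0.011] [ 0.606 -0.149  0.055]
T small 0.055 15 [ 0.599 -0.156  0.059] [ 0.592 -0.164  0.055] [ 0.606 -0.15   0.062]
```

View pics/crop.png

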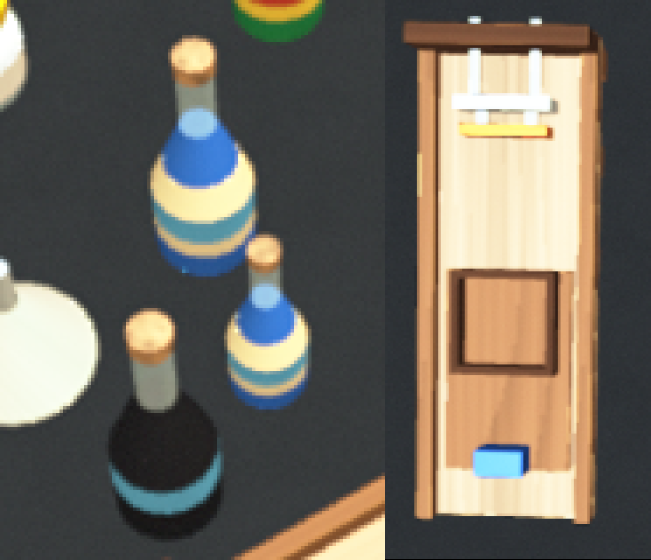

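The crop confirms it: the large bottle has blue, cream and light-blue bands. The small one beside it and the black one are the look-alikes.

```bash
cat >> h.py <<'E'
from scipy.optimize import least_squares
def ramp(f):
    P=cloud(f).reshape(-1,3)
    return P
E
python3 - <<'E'
from h import *
import pickle
S=pickle.load(open("scene0.pkl","rb"));T=pickle.load(open("top0.pkl","rb"))
for n,f in(("S",S),("T",T)):
    P=cloud(f).reshape(-1,3); P=P[~np.isnan(P[:,0])]
    Q=P[(np.hypot(P[:,0]-.617,P[:,1]+.174)<.05)]
    for lo,hi,R in((.012,.05,.028),(.108,.146,.010),(.15,.158,.011)):
        q=Q[(Q[:,2]>lo)&(Q[:,2]<hi)]
        if len(q)>5:
            r=least_squares(lambda c:np.hypot(*(q[:,:2]-c).T)-R,q[:,:2].mean(0)+[.01,0] if n=="T" else q[:,:2].mean(0),loss="soft_l1",f_scale=.003)
            print(n,lo,len(q),r.x.round(4),abs(r.fun).mean().round(4))
    q=Q[Q[:,2]>.155]; print(n,"cork top",q.mean(0).round(4) if len(q) else 0)
    # ramp frame
    yaw=np.deg2rad(-2.05); t=np.deg2rad(8)
    X=np.array([np.cos(yaw)*np.cos(t),np.sin(yaw)*np.cos(t),np.sin(t)]);Y=np.array([-np.sin(yaw),np.cos(yaw),0]);Z=np.cross(X,Y)
    p0=np.array([.4652,.1039,.0217]); R=np.c_[X,Y,Z]
    L=(P-p0)@R; L=L[(abs(L[:,1])<.08)&(L[:,0]>-.05)&(L[:,0]<.37)]
    d=L[(abs(L[:,2])<.006)&(abs(L[:,1])<.045)]; A=np.c_[d[:,:2],np.ones(len(d))]; print("deck fit",np.linalg.lstsq(A,d[:,2],rcond=None)[0].round(4), "xmin",np.percentile(d[:,0],.5).round(4))
    for nm,sel in(("railtop",(abs(L[:,2]-.018)<.005)&(abs(L[:,1])>.05)),("railL",(abs(L[:,2]-.018)<.004)&(L[:,1]>.052)),("railR",(abs(L[:,2]-.018)<.004)&(L[:,1]<-.052)),("rim",(abs(L[:,2]-.032)<.004)&(L[:,0]>.06)&(L[:,0]<.2)),("post",(abs(L[:,2]-.04)<.004)&(L[:,0]<.08)),("base",(abs(L[:,2]-.01)<.003)&(abs(L[:,1])<.046)&(L[:,0]<.25)),("pad",(L[:,2]>.01)&(L[:,2]<.034)&(L[:,0]>.24)&(L[:,0]<.3)&(abs(L[:,1])<.04))):
        q=L[sel]; print(nm,len(q),q.mean(0).round(4),np.percentile(q,1,0).round(4),np.percentile(q,99,0).round(4), "slope",np.polyfit(q[:,0],q[:,1],1)[0].round(4)) if len(q)>3 else print(nm,len(q))
E
```

```text
S 0.012 320 [ 0.6186 -0.1752] 0.0008
S 0.108 144 [ 0.6186 -0.1749] 0.0008
S 0.15 34 [ 0.6186 -0.1747] 0.0009
S cork top [ 0.6199 -0.1728  0.16  ]
deck fit [-0.0018 -0.0019  0.0028] xmin -0.0132
railtop 2716 [0.1702 0.0082 0.0196] [-0.0092 -0.0628  0.0134] [0.3451 0.0675 0.0229] slope 0.0142
railL 1327 [0.1742 0.0616 0.0195] [-0.0069  0.0544  0.0144] [0.3444 0.0677 0.0219] slope -0.005
railR 871 [ 0.1758 -0.057   0.0199] [-0.0071 -0.0632  0.0144] [ 0.3445 -0.0521  0.0219] slope -0.0011
rim 655 [0.1367 0.0021 0.0331] [ 0.0967 -0.0371  0.0283] [0.1742 0.0393 0.0359] slope 0.0037
post 205 [0.0354 0.0028 0.0412] [ 0.0233 -0.0156  0.0367] [0.0448 0.0197 0.0439] slope -0.1607
base 1552 [0.094  0.0042 0.0115] [ 0.024  -0.0444  0.0078] [0.1735 0.0456 0.013 ] slope 0.0316
pad 576 [0.2846 0.0046 0.0256] [ 0.2701 -0.0317  0.011 ] [0.2994 0.036  0.0339] slope 0.0603
T 0.012 44 [ 0.6177 -0.1743] 0.0002
T 0.108 24 [ 0.6177 -0.174 ] 0.0002
T 0.15 60 [ 0.6176 -0.175 ] 0.003
T cork top [ 0.6174 -0.1736  0.1582]
deck fit [0.0003 0.0003 0.0006] xmin -0.0149
railtop 2262 [0.1608 0.0023 0.0182] [-0.0113 -0.0632  0.0135] [0.327  0.0674 0.0221] slope -0.003
railL 1109 [0.1603 0.0605 0.0182] [-0.0114  0.0542  0.0143] [0.3269 0.0679 0.0216] slope -0.0065
railR 989 [ 0.1651 -0.0578  0.0183] [-0.0108 -0.0634  0.0145] [ 0.3266 -0.0522  0.0217] slope -0.0033
rim 465 [0.1337 0.001  0.0322] [ 0.0954 -0.0369  0.0282] [0.1715 0.0386 0.0357] slope 0.0186
post 190 [0.0318 0.0016 0.0402] [ 0.0217 -0.0158  0.0366] [0.0416 0.0183 0.0432] slope 0.0318
base 2415 [ 0.0936 -0.0015  0.0104] [ 0.0236 -0.0453  0.0073] [0.1641 0.0457 0.0129] slope -0.0192
pad 298 [ 0.278  -0.0005  0.0262] [ 0.2682 -0.0337  0.0109] [0.2988 0.0331 0.0336] slope -0.1484
```

Call:
jog_arm:
  series:
    - [[0, 0, 0, -0.9], [0, 0, 0, -0.9], [0, 0, 0, -0.86], [-0.69, -0.94, 0, 0], [-0.69, -0.94, 0, 0], [-0.69, -0.94, 0, 0], [-0.69, -0.94, 0, 0], [-0.69, -0.94, 0, 0]]
  jaw: 0.4
  newtons: 40

```text
time_s: 1.1
eef_pos: [0.2299, 0.4076, 0.2308]
orientation: [[-0.999, 0.041, -0.0], [0.041, 0.999, -0.001], [0.0, -0.001, -1.0]]
force: [-0.3, 0.4, 0.5]
grip_width: 0.0514
gripper_force: 0.0
```

Call:
jog_arm:
  series:
    - [[-0.69, -0.94, 0, 0], [-0.69, -0.94, 0, 0], [-0.69, -0.94, 0, 0], [-0.69, -0.94, 0, 0], [-0.69, -0.94, 0, 0], [-0.69, -0.94, 0, 0], [-0.69, -0.94, 0, 0], [-0.69, -0.94, 0, 0]]

```text
time_s: 2.1
eef_pos: [0.3599, 0.2143, 0.2309]
orientation: [[-0.999, 0.041, -0.001], [0.041, 0.999, -0.0], [0.001, -0.0, -1.0]]
force: [0.3, -0.4, -0.9]
grip_width: 0.0512
gripper_force: 0.0
```

Call:
jog_arm:
  series:
    - [[-0.69, -0.94, 0, 0], [-0.69, -0.94, 0, 0], [-0.69, -0.94, 0, 0], [-0.69, -0.94, 0, 0], [-0.69, -0.94, 0, 0], [-0.69, -0.94, 0, 0], [-0.69, -0.94, 0, 0], [-0.69, -0.94, 0, 0]]

```text
time_s: 3.1
eef_pos: [0.4902, 0.0212, 0.2309]
orientation: [[-0.999, 0.04, -0.001], [0.04, 0.999, 0.0], [0.001, -0.0, -1.0]]
force: [0.9, 0.4, 0.6]
grip_width: 0.0509
gripper_force: 0.0
```

Call:
jog_arm:
  series:
    - [[-0.69, -0.94, 0, 0], [-0.69, -0.94, 0, 0], [-0.69, -0.94, 0, 0], [-0.69, -0.94, 0, 0], [-0.69, -0.94, 0, 0], [-0.69, -0.94, 0, 0], [-0.69, -0.94, 0, 0], [0, 0, 0, 0]]

```text
time_s: 4.1
eef_pos: [0.6037, -0.1503, 0.2302]
orientation: [[-0.999, 0.045, -0.002], [0.045, 0.999, -0.002], [0.002, -0.002, -1.0]]
force: [-0.5, -0.2, -0.5]
grip_width: 0.051
gripper_force: 0.0
```

Call:
jog_arm:
  series:
    - [[-0.31, -0.47, 0, 0], [-0.3, -0.47, 0, 0], [0, 0, 0, 0], [0, 0, 0.6, 0], [0, 0, 0.6, 0], [0, 0, 0.3, 0], [0, 0, 0, 0], [0, 0, 0, 0]]

```text
time_s: 5.1
eef_pos: [0.6186, -0.1715, 0.1942]
orientation: [[-0.999, 0.04, 0.001], [0.04, 0.999, -0.0], [-0.001, -0.0, -1.0]]
force: [0.1, 0.2, -0.0]
grip_width: 0.0512
gripper_force: 0.0
```

Call:
jog_arm:
  series:
    - [[0.02, -0.12, 0, 0], [0, 0, 0.6, 0], [0, 0, 0.7, 0], [0, 0, 0.7, 0], [0, 0, 0.7, 0], [0, 0, 0.5, 0], [0, 0, 0.13, 0], [0, 0, 0, 0]]

```text
time_s: 6.1
eef_pos: [0.6179, -0.1745, 0.1107]
orientation: [[-0.999, 0.041, 0.0], [0.041, 0.999, -0.0], [-0.0, -0.0, -1.0]]
force: [-0.4, -0.0, 0.1]
grip_width: 0.0517
gripper_force: 0.0
```

Call:
jog_arm:
  series:
    - [[0, 0, 0, 0], [0, 0, 0, 0], [0, 0, 0, 0], [0, 0, 0, 0], [0, 0, 0, 0], [0, 0, 0, 0], [0, 0, 0, 0], [0, 0, 0, 0]]
  jaw: 1
  newtons: 40

```text
time_s: 7.1
eef_pos: [0.6183, -0.1743, 0.1114]
orientation: [[-0.999, 0.04, 0.002], [0.04, 0.999, 0.0], [-0.001, 0.0, -1.0]]
force: [-0.5, 1.3, 6.0]
grip_width: 0.0193
gripper_force: 39.5
```

Call:
jog_arm:
  series:
    - [[0, 0, -0.4, 0], [0, 0, -0.8, 0], [0, 0, -0.9, 0], [0, 0, -0.9, 0], [0, 0, -0.9, 0], [0, 0, -0.9, 0], [0, 0, -0.5, 0], [0, 0, 0, 0]]

```text
time_s: 8.1
eef_pos: [0.6179, -0.1749, 0.2434]
orientation: [[-0.999, 0.041, 0.001], [0.041, 0.999, -0.001], [-0.001, -0.001, -1.0]]
force: [-0.2, -0.1, -2.1]
grip_width: 0.0189
gripper_force: 39.1
```

Call:
jog_arm:
  series:
    - [[0.1, 0.4, 0, 0], [0.1, 0.8, 0, 0], [0.1, 0.9, 0, 0], [0.1, 0.9, 0, 0], [0.1, 0.9, 0, 0], [0.1, 0.9, 0, 0], [0.1, 0.9, 0, 0], [0.1, 0.9, 0, 0]]

```text
time_s: 9.1
eef_pos: [0.6036, -0.0055, 0.2424]
orientation: [[-0.999, 0.038, -0.002], [0.038, 0.999, 0.001], [0.002, 0.001, -1.0]]
force: [-0.6, 1.0, -2.5]
grip_width: 0.0189
gripper_force: 39.2
```

Call:
jog_arm:
  series:
    - [[0.1, 0.9, 0, 0], [0.1, 0.9, 0, 0], [0.1, 0.9, 0, 0], [0.1, 0.8, 0, 0], [0.1, 0.6, 0, 0], [0.04, 0.27, 0, 0], [0, 0, 0, 0], [0, 0, 0, 0]]

```text
time_s: 10.1
eef_pos: [0.5956, 0.0994, 0.2432]
orientation: [[-0.999, 0.043, 0.0], [0.043, 0.999, -0.001], [-0.0, -0.001, -1.0]]
force: [0.1, -0.4, -2.6]
grip_width: 0.0186
gripper_force: 39.2
```

```bash
python3 - <<'E'
from h import *
S=grab("scene")
P=cloud(S).reshape(-1,3); P=P[~np.isnan(P[:,0])]
e=np.array(env.read_state()["eef_pos"]); print(e.round(4))
Q=P[np.hypot(P[:,0]-e[0],P[:,1]-e[1])<.045]
z0=e[2]-.111
for a,b,R in((.008,.03,.028),(.03,.053,.028)):
    q=Q[(Q[:,2]>z0+a)&(Q[:,2]<z0+b)]
    if len(q)>9:
        r=least_squares(lambda c:np.hypot(*(q[:,:2]-c).T)-R,q[:,:2].mean(0),loss="soft_l1",f_scale=.003);print(len(q),r.x.round(4),abs(r.fun).mean().round(4))
b=P[(np.hypot(P[:,0]-e[0],P[:,1]-e[1])<.03)&(P[:,2]>.09)]; print("lowest",np.percentile(b[:,2],.5))
# pocket inner from scene: rim
yaw=np.deg2rad(-2.3); t=np.deg2rad(8)
X=np.array([np.cos(yaw)*np.cos(t),np.sin(yaw)*np.cos(t),np.sin(t)]);Y=np.array([-np.sin(yaw),np.cos(yaw),0]);Z=np.cross(X,Y);R=np.c_[X,Y,Z]
T=grab("top"); 
import pickle
for n,f in(("S0",pickle.load(open("scene0.pkl","rb"))),("T0",pickle.load(open("top0.pkl","rb")))):
    P=cloud(f).reshape(-1,3);P=P[~np.isnan(P[:,0])]
    L=(P-[.5974,.1007,.0504])@R
    q=L[(abs(L[:,2]-.022)<.003)&(abs(L[:,:2]).max(1)<.05)]
    print(n,"rim mid",((np.percentile(q,2,0)+np.percentile(q,98,0))/2).round(4),(np.percentile(q,98,0)-np.percentile(q,2,0)).round(4))
    q=L[(abs(L[:,2])<.003)&(abs(L[:,:2]).max(1)<.034)]
    print(n,"floor",q.mean(0).round(4),np.percentile(q,2,0).round(4),np.percentile(q,98,0).round(4))
E
```

```text
[0.5956 0.0994 0.2432]
242 [0.5958 0.0986] 0.0005
273 [0.5957 0.0985] 0.0005
lowest 0.13832594057571565
S0 rim mid [ 0.0004 -0.0004  0.0221] [0.0769 0.0758 0.0057]
S0 floor [-0.0069 -0.0043  0.0016] [-0.0325 -0.0325 -0.0006] [0.0179 0.022  0.0029]
T0 rim mid [-0.0015 -0.0006  0.0221] [0.0752 0.0744 0.0052]
T0 floor [-0.002   0.0021  0.0005] [-0.0325 -0.0272 -0.0022] [0.0284 0.0319 0.0027]
```

Call:
jog_arm:
  series:
    - [[0, 0.06, 0, 0], [0, 0, 0.5, 0], [0, 0, 0.6, 0], [0, 0, 0.6, 0], [0, 0, 0.6, 0], [0, 0, 0.4, 0], [0, 0, 0.1, 0], [0, 0, 0, 0]]

```text
time_s: 11.2
eef_pos: [0.5957, 0.1024, 0.1732]
orientation: [[-0.999, 0.041, 0.001], [0.041, 0.999, -0.0], [-0.001, 0.0, -1.0]]
force: [1.2, -0.8, -1.9]
grip_width: 0.0191
gripper_force: 39.2
```

Call:
jog_arm:
  series:
    - [[0, 0, 0.06, 0], [0, 0, 0.06, 0], [0, 0, 0.06, 0], [0, 0, 0.04, 0], [0, 0, 0.04, 0], [0, 0, 0, 0], [0, 0, 0, 0], [0, 0, 0, 0]]

```text
time_s: 12.2
eef_pos: [0.5957, 0.1025, 0.1675]
orientation: [[-0.999, 0.041, 0.001], [0.041, 0.999, 0.0], [-0.001, 0.0, -1.0]]
force: [-2.3, -0.5, 5.1]
grip_width: 0.0191
gripper_force: 39.7
```

Call:
jog_arm:
  series:
    - [[0, 0, -0.03, 0], [0, 0, -0.03, 0], [0, 0, 0, 0], [0, 0, 0, 0], [0, 0, 0, 0], [0, 0, 0, 0], [0, 0, 0, 0], [0, 0, 0, 0]]

```text
time_s: 13.2
eef_pos: [0.5953, 0.1025, 0.1678]
orientation: [[-0.999, 0.041, -0.0], [0.041, 0.999, -0.0], [0.0, -0.0, -1.0]]
force: [0.5, -0.2, -2.3]
grip_width: 0.0187
gripper_force: 39.4
```

Call:
jog_arm:
  series:
    - [[0, 0, 0, 0], [0, 0, 0, 0], [0, 0, 0, 0], [0, 0, 0, 0], [0, 0, 0, 0], [0, 0, 0, 0], [0, 0, 0, 0], [0, 0, 0, 0]]
  jaw: 0.3

```text
time_s: 14.2
eef_pos: [0.5954, 0.1024, 0.168]
orientation: [[-0.999, 0.041, -0.0], [0.041, 0.999, 0.0], [0.0, 0.0, -1.0]]
force: [0.6, 0.9, 0.7]
grip_width: 0.0599
gripper_force: 0.0
```

```bash
python3 - <<'E'
from h import *
S=grab("scene"); a=cv2.resize(S["image"][130:430,220:520],None,fx=2,fy=2,interpolation=3); cv2.imwrite("pics/placed.png",a)
E
```

```text
(no output)
```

View pics/placed.png

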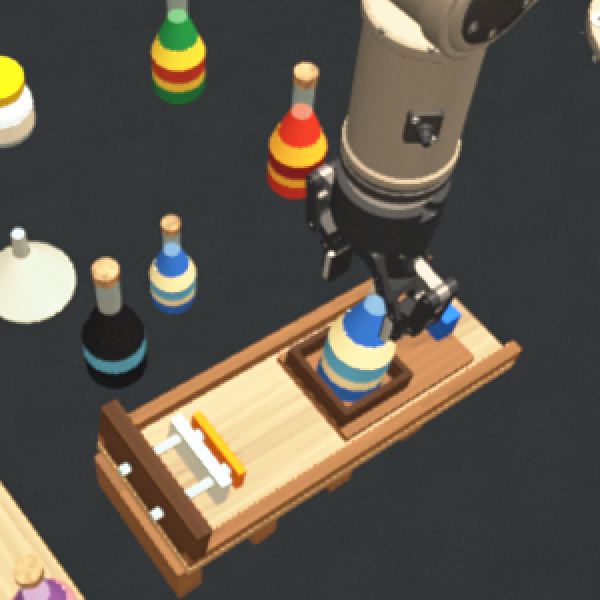

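The bottle is standing in the pocket (crop ~355,345), with the cradle still low and the fingers clear. I'll retreat and go behind the push post.

Call:
jog_arm:
  series:
    - [[0, 0, -0.3, 0], [0, 0, -0.6, 0], [0, 0, -0.8, 0], [0, 0, -0.8, 0], [0, 0, -0.8, 0], [0, 0, -0.3, 0], [0, 0, 0, 0], [0.3, 0, 0, 0]]

```text
time_s: 15.25
eef_pos: [0.5874, 0.1026, 0.2571]
orientation: [[-0.999, 0.041, -0.002], [0.041, 0.999, -0.001], [0.002, -0.001, -1.0]]
force: [-0.7, -0.8, -0.2]
grip_width: 0.0596
gripper_force: 0.0
```

Call:
jog_arm:
  series:
    - [[0.7, 0, 0, 0], [0.9, 0, 0, 0], [0.9, -0.1, 0, 0], [0.9, -0.04, 0, 0], [0.9, 0, 0, 0], [0.8, 0, 0, 0], [0.5, 0, 0, 0], [0, 0, 0, 0]]
  jaw: 1
  newtons: 30

```text
time_s: 16.25
eef_pos: [0.4471, 0.1051, 0.2578]
orientation: [[-0.999, 0.04, -0.001], [0.04, 0.999, 0.0], [0.001, 0.0, -1.0]]
force: [0.9, -0.3, 0.4]
grip_width: -0.0002
gripper_force: 0.0
```

```bash
python3 - <<'E'
from h import *
print(env.read_state()["eef_pos"])
S=grab("top"); P=cloud(S).reshape(-1,3); P=P[~np.isnan(P[:,0])]
yaw=np.deg2rad(-2.3); t=np.deg2rad(8)
X=np.array([np.cos(yaw)*np.cos(t),np.sin(yaw)*np.cos(t),np.sin(t)]);Y=np.array([-np.sin(yaw),np.cos(yaw),0]);R=np.c_[X,Y,np.cross(X,Y)]
for n in("top","scene"):
    f=grab(n);P=cloud(f).reshape(-1,3);P=P[~np.isnan(P[:,0])];L=(P-[.5970,.1002,.0504])@R
    q=L[(abs(L[:,2]-.022)<.003)&(abs(L[:,:2]).max(1)<.055)]
    print(n,"rim",np.percentile(q,2,0).round(4),np.percentile(q,98,0).round(4))
    q=L[(abs(L[:,2]-.03)<.003)&(abs(L[:,1])<.03)&(abs(L[:,0]+.102)<.02)]; 
    if len(q)>5: print("post",np.percentile(q,2,0).round(4),np.percentile(q,98,0).round(4),(q.mean(0)@R.T+[.5970,.1002,.0504]).round(4))
    q=L[(L[:,2]>.15)&(L[:,2]<.17)&(abs(L[:,:2]).max(1)<.03)]; print("cork local",q.mean(0).round(4),len(q))
E
```

```text
[0.44707808 0.10511361 0.25782766]
top rim [-0.0387 -0.0371  0.0195] [0.0365 0.037  0.0248]
post [-0.1126 -0.0162  0.0276] [-0.093   0.0171  0.0328] [0.4912 0.1049 0.0659]
cork local [-0.0019  0.0013  0.1596] 154
scene rim [-0.0359 -0.0375  0.0191] [0.0395 0.038  0.0249]
post [-0.1108 -0.0158  0.0274] [-0.0903  0.0182  0.0329] [0.4946 0.1067 0.0673]
cork local [0.0019 0.0034 0.1603] 195
```

Call:
jog_arm:
  series:
    - [[0, 0, 0.5, 0], [0, 0, 0.9, 0], [0, 0, 0.9, 0], [0, 0, 0.9, 0], [0, 0, 0.9, 0], [0, 0, 0.9, 0], [0, 0, 0.9, 0], [0, 0, 0.6, 0]]

```text
time_s: 17.4
eef_pos: [0.4472, 0.1044, 0.0937]
orientation: [[-0.999, 0.041, -0.002], [0.041, 0.999, -0.001], [0.002, -0.001, -1.0]]
force: [-0.5, 0.4, 0.7]
grip_width: 0.0003
gripper_force: 0.0
```

Call:
jog_arm:
  series:
    - [[0, 0, 0.5, 0], [0, 0, 0.5, 0], [0, 0, 0.4, 0], [0, 0, 0.3, 0], [0, 0, 0, 0], [-0.2, 0, 0, 0], [-0.2, 0, 0, 0], [0, 0, 0, 0]]

```text
time_s: 18.4
eef_pos: [0.4589, 0.1045, 0.0534]
orientation: [[-0.999, 0.041, 0.001], [0.041, 0.999, 0.0], [-0.001, 0.0, -1.0]]
force: [-0.1, -0.1, 0.2]
grip_width: -0.0002
gripper_force: 0.0
```

Call:
jog_arm:
  series:
    - [[-0.12, 0, 0.05, 0], [-0.12, 0, 0.05, 0], [-0.12, 0, 0, 0], [-0.12, 0, 0, 0], [-0.12, 0, -0.017, 0], [-0.12, 0, -0.017, 0], [-0.12, 0, -0.017, 0], [-0.12, 0, -0.017, 0]]

```text
time_s: 19.4
eef_pos: [0.47, 0.104, 0.0504]
orientation: [[-0.999, 0.039, -0.026], [0.039, 0.999, 0.0], [0.026, -0.001, -1.0]]
force: [-22.1, 0.7, 17.2]
grip_width: -0.0002
gripper_force: 11.5
```

Call:
jog_arm:
  series:
    - [[-0.12, 0, -0.017, 0], [-0.12, 0, -0.017, 0], [-0.12, 0, -0.017, 0], [-0.12, 0, -0.017, 0], [-0.12, 0, -0.017, 0], [-0.12, 0, -0.017, 0], [-0.12, 0, -0.017, 0], [-0.12, 0, -0.017, 0]]

```text
time_s: 20.4
eef_pos: [0.4923, 0.1034, 0.0536]
orientation: [[-0.999, 0.039, -0.029], [0.039, 0.999, 0.001], [0.029, -0.0, -1.0]]
force: [-23.0, 0.7, 17.7]
grip_width: 0.0001
gripper_force: 11.7
```

Call:
jog_arm:
  series:
    - [[-0.12, 0, -0.03, 0], [-0.12, 0, -0.03, 0], [-0.12, 0, -0.03, 0], [-0.12, 0, -0.03, 0], [-0.12, 0, -0.03, 0], [-0.12, 0, -0.03, 0], [-0.12, 0, -0.03, 0], [-0.12, 0, -0.03, 0]]

```text
time_s: 21.4
eef_pos: [0.5285, 0.1016, 0.0608]
orientation: [[-0.999, 0.04, -0.003], [0.04, 0.999, -0.0], [0.003, -0.0, -1.0]]
force: [-4.0, 0.9, -3.2]
grip_width: 0.0003
gripper_force: 2.4
```

```bash
cat > m.py <<'E'
from h import *
s=env.read_state();print(s["time_s"],np.round(s["eef_pos"],4),np.round(s["force"],1))
yaw=np.deg2rad(-2.3); t=np.deg2rad(8)
X=np.array([np.cos(yaw)*np.cos(t),np.sin(yaw)*np.cos(t),np.sin(t)]);Y=np.array([-np.sin(yaw),np.cos(yaw),0]);R=np.c_[X,Y,np.cross(X,Y)]
print("force ramp axes",(np.array(s["force"])@R).round(1))
for n in("top","scene"):
    f=grab(n);P=cloud(f).reshape(-1,3);P=P[~np.isnan(P[:,0])];L=(P-[.5970,.1002,.0504])@R
    B=f["image"].reshape(-1,3).astype(int)[(f["z_map"].reshape(-1)>0)]
    o=(B[:,2]>200)&(B[:,1]>110)&(B[:,1]<200)&(B[:,0]<80)&(abs(L[:,1])<.04)&(L[:,0]>.08)&(L[:,0]<.2)&(L[:,2]<.03)
    if o.sum()>5: print(n,"pad x",np.percentile(L[o],[2,50,98],0)[:,0].round(4),o.sum())
    q=L[(abs(L[:,2]-.0225)<.0025)&(abs(L[:,1])>.020)&(abs(L[:,1])<.036)&(L[:,0]>-.03)&(L[:,0]<.22)&~o]
    h,e=np.histogram(q[:,0],bins=np.arange(-.03,.2,.004)); print(n,"rim",len(q),np.percentile(q[:,0],[2,50,90,98]).round(4))
    q=L[(L[:,2]>.15)&(L[:,2]<.17)&(abs(L[:,1])<.02)&(L[:,0]<.15)&(L[:,0]>-.02)]; print("cork local",q.mean(0).round(4),len(q))
    cv2.imwrite(f"pics/last_{n}.png",cv2.resize(f["image"][120:330,180:300] if n=="top" else f["image"][180:430,240:500],None,fx=2.2,fy=2.2,interpolation=3))
E
python3 m.py
```

```text
21.4 [0.5285 0.1016 0.0608] [-4.   0.9 -3.2]
force ramp axes [-4.5  0.7 -2.6]
top rim 273 [0.0209 0.0785 0.1558 0.1942]
cork local [0.057  0.0029 0.1602] 167
scene pad x [0.1376 0.1428 0.1438] 50
scene rim 354 [0.0274 0.0989 0.1869 0.2157]
cork local [0.0314 0.0043 0.1605] 383
```

Call:
jog_arm:
  series:
    - [[-0.13, 0, -0.013, 0], [-0.13, 0, -0.016, 0], [-0.13, 0, -0.016, 0], [-0.13, 0, -0.016, 0], [-0.13, 0, -0.016, 0], [-0.13, 0, -0.016, 0], [-0.13, 0, -0.016, 0], [-0.13, 0, -0.016, 0]]

```text
time_s: 22.5
eef_pos: [0.556, 0.1006, 0.0648]
orientation: [[-0.999, 0.041, 0.0], [0.041, 0.999, 0.0], [-0.0, 0.0, -1.0]]
force: [-4.4, 0.3, -3.3]
grip_width: -0.0002
gripper_force: 2.4
```

```bash
python3 m.py
```

```text
22.5 [0.556  0.1006 0.0648] [-4.4  0.3 -3.3]
force ramp axes [-4.8  0.1 -2.7]
top rim 254 [0.0487 0.1073 0.1538 0.1945]
cork local [0.0852 0.0037 0.1601] 165
scene pad x [0.1251 0.1371 0.1438] 91
scene rim 379 [0.0519 0.1254 0.2104 0.2152]
cork local [0.0593 0.0049 0.1607] 377
```

View pics/last_scene.png

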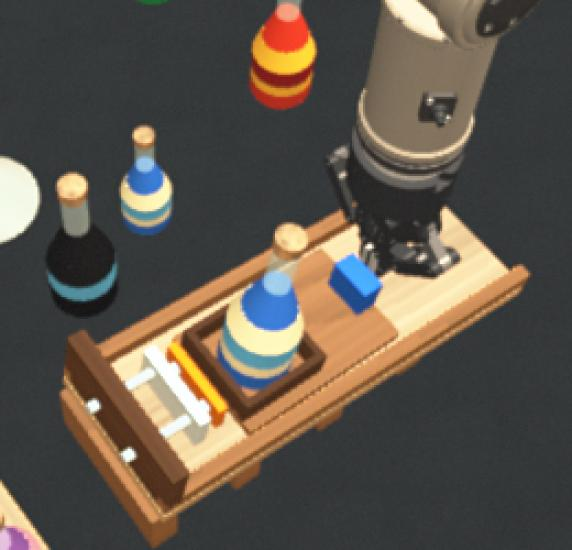

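The image shows the cradle about 10 mm short of the orange pad, with the bottle upright in the pocket. Sliding takes about 4.8 N.

Call:
jog_arm:
  series:
    - [[-0.05, 0, -0.006, 0], [-0.05, 0, -0.006, 0], [-0.05, 0, -0.006, 0], [-0.05, 0, -0.006, 0], [-0.05, 0, -0.006, 0], [-0.05, 0, -0.006, 0], [-0.05, 0, -0.006, 0], [-0.05, 0, -0.006, 0]]

```text
time_s: 23.6
eef_pos: [0.5643, 0.1003, 0.066]
orientation: [[-0.999, 0.04, -0.003], [0.04, 0.999, 0.0], [0.003, 0.0, -1.0]]
force: [-7.3, 0.4, 0.0]
grip_width: -0.0005
gripper_force: 3.9
```

Call:
jog_arm:
  series:
    - [[-0.03, 0, -0.004, 0], [-0.03, 0, -0.004, 0], [-0.03, 0, -0.004, 0], [-0.03, 0, -0.004, 0], [-0.03, 0, -0.004, 0], [-0.03, 0, -0.004, 0], [-0.03, 0, -0.004, 0], [-0.03, 0, -0.004, 0]]

```text
time_s: 24.6
eef_pos: [0.5675, 0.1005, 0.0665]
orientation: [[-0.999, 0.04, -0.009], [0.04, 0.999, 0.001], [0.009, 0.001, -1.0]]
force: [-12.8, 0.1, 3.3]
grip_width: 0.0002
gripper_force: 6.5
```

Call:
jog_arm:
  series:
    - [[-0.03, 0, -0.006, 0], [-0.03, 0, -0.006, 0], [-0.03, 0, -0.006, 0], [0, 0, 0, 0], [0, 0, 0, 0], [0, 0, 0, 0], [0, 0, 0, 0], [0, 0, 0, 0]]

```text
time_s: 25.6
eef_pos: [0.569, 0.1006, 0.0667]
orientation: [[-0.999, 0.04, -0.011], [0.04, 0.999, 0.001], [0.011, 0.001, -1.0]]
force: [-13.6, 0.9, 3.1]
grip_width: 0.0003
gripper_force: 6.8
```

```bash
python3 m.py
```

```text
25.6 [0.569  0.1006 0.0667] [-13.6   0.9   3.1]
force ramp axes [-13.    0.4   4.9]
top rim 281 [0.0613 0.1204 0.1607 0.1942]
cork local [0.0973 0.0044 0.1598] 161
scene pad x [0.1371 0.1427 0.1474] 78
scene rim 349 [0.0632 0.1374 0.2102 0.215 ]
cork local [0.0724 0.0054 0.1601] 374
```

View pics/last_scene.png

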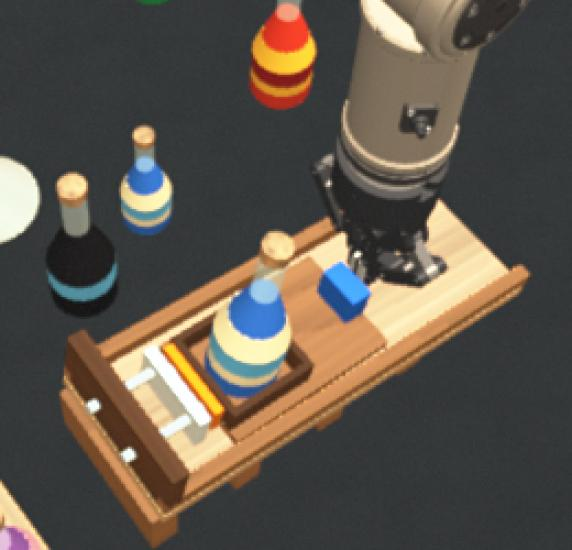

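The cradle is touching the pad and the orange face has moved towards its plate. Added push is about 8 N, so I'll go slightly further and hold.

Call:
jog_arm:
  series:
    - [[-0.03, 0, -0.005, 0], [-0.03, 0, -0.005, 0], [-0.03, 0, -0.005, 0], [-0.02, 0, -0.003, 0], [0, 0, 0, 0], [0, 0, 0, 0], [0, 0, 0, 0], [0, 0, 0, 0]]

```text
time_s: 26.7
eef_pos: [0.5704, 0.1007, 0.0669]
orientation: [[-0.999, 0.04, -0.014], [0.04, 0.999, 0.001], [0.014, 0.001, -1.0]]
force: [-15.5, 0.6, 4.8]
grip_width: 0.0
gripper_force: 7.9
```

Call:
jog_arm:
  series:
    - [[0.04, 0, 0.006, 0], [0.04, 0, 0.006, 0], [0.04, 0, 0.006, 0], [0.04, 0, 0.006, 0], [0.05, 0, 0.007, 0], [0.05, 0, 0.007, 0], [0.05, 0, 0.007, 0], [0.05, 0, 0.007, 0]]

```text
time_s: 27.7
eef_pos: [0.5701, 0.1001, 0.0675]
orientation: [[-0.999, 0.041, 0.005], [0.041, 0.999, 0.0], [-0.005, 0.001, -1.0]]
force: [0.2, 0.5, 0.5]
grip_width: -0.0
gripper_force: 0.2
```

Call:
jog_arm:
  series:
    - [[0.06, 0, 0, 0], [0.06, 0, 0, 0], [0.06, 0, 0, 0], [0.06, 0, 0, 0], [0.1, 0, 0, 0], [0.1, 0, 0, 0], [0.2, 0, 0, 0], [0.3, 0, 0, 0]]

```text
time_s: 28.7
eef_pos: [0.5439, 0.101, 0.0663]
orientation: [[-0.999, 0.041, -0.0], [0.041, 0.999, -0.0], [0.0, -0.0, -1.0]]
force: [0.1, 0.2, -0.4]
grip_width: -0.0001
gripper_force: 0.0
```

```bash
python3 m.py
```

```text
28.7 [0.5439 0.101  0.0663] [ 0.1  0.2 -0.4]
force ramp axes [-0.   0.2 -0.4]
top pad x [0.1386 0.139  0.1392] 7
top rim 267 [0.0621 0.1202 0.1605 0.1945]
cork local [0.097  0.004  0.1601] 160
scene pad x [0.1389 0.1463 0.1488] 95
scene rim 326 [0.0649 0.1387 0.2105 0.2151]
cork local [0.0604 0.0049 0.1605] 380
```

View pics/last_scene.png

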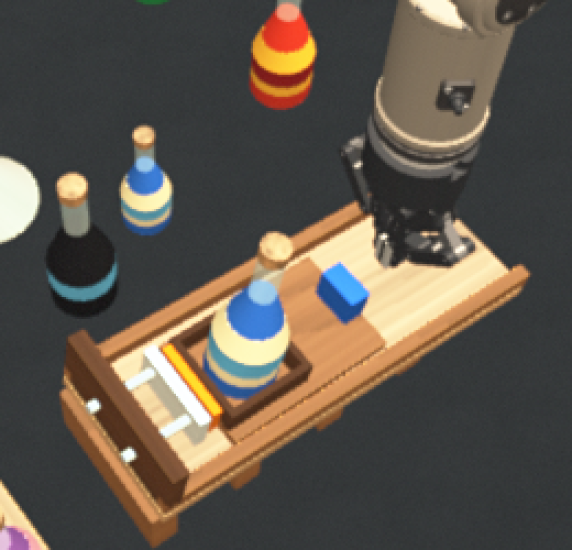

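The cradle rests against the pad, with the bottle standing in it and the tool clear. Force against travel rose about 1.2 N/mm, which implies roughly 7 mm of pad compression, or about 5–6 N on the pad while pressing.

```bash
python3 -c "
from rig import env
print(env.sign_off())"
```

```text
the job is handed in; nothing more can be done
None
```

The job is handed in (verdict not shown): the blue bottle stands in the cradle's pocket, and the cradle was pressed against the orange pad with about 10 N beyond the sliding force, held about half a second, then eased off and left touching it. No other object was touched.

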